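# Show the caster's green band to the inspection camera with the spring mirror

### The job

At the silversmith's inspection station, stand the silver caster with the green band upright in the round brass seat and let go of it. Then take the orange handle on top of the spring-loaded mirror and turn the mirror until the camera sees the green band in it, that is, until the reflected red aiming line points at the middle of the caster. Finish while still holding the mirror steady at that angle with the gripper (it springs back if let go), and leave the seat's arm and the other things on the bench where they are.

Things in the scene. Friction and masses are not known exactly. Their poses are not given: they have to be found in the camera images.
- caster_center (a point): Centre, 35 mm up, of the loose silver caster: an upright round pot 36 mm in diameter, 70 mm tall, straight-sided up to 58 mm and domed above, with a green band from 45 to 63 mm above its foot; about 0.18 kg. z axis up along it. Starts standing on the bench, to the robot's right of the station.
- seat (a point): Centre of the floor of the round brass seat, 14 mm above the bench; inside 45 mm across, outside 51 mm, rim 6 mm above this floor. It is on a stiff flat arm (slips at about 8 N) 140 mm from the mirror's axis, 45 to 125 degrees counterclockwise from the lens seen from above, differing from start to start. A seated caster's centre is 35 mm above this point.
- mirror: Mirror turning about an upright axis: its z axis, origin at bench height. The 56 mm square face (black frame 64 mm, top 100 mm above the bench) contains the axis; x is its normal, at rest pointing at the lens. Turns up to 1.35 rad counterclockwise from above, lens towards seat, against a 0.06 N m/rad return spring. To show the caster, x must halve the angle between lens and caster.
- handle (a point): Centre of the orange handle on top of the mirror, on the turning axis, 135 mm above the bench: a flat upright block 14 mm thick (along the mirror's normal, x), 44 mm wide (y, along the face), 42 mm tall (114 to 156 mm above the bench). It turns with the mirror.
- lens (a point): Front of the lens of the small black camera fixed on the station, 140 mm from the mirror axis, 68 mm above the bench. The camera is 36 mm wide, its top 86 mm above the bench, and reaches 34 mm behind this point. It looks at the mirror; a thin red aiming line runs from it to the mirror.
- view (a point): Point on the camera's reflected line of sight, 140 mm from the mirror axis, 68 mm above the bench. It goes round the axis by twice the angle the mirror turns; at rest it lies on the lens. Shown as a thin red line from the mirror ending in a small red ball 19 mm before this point. With the mirror right, this point lies inside the caster.
- hammer: Bystander: a hammer lying on the bench, left of the station. Leave alone.
- bench_block: Bystander: a steel bench block 64 x 64 x 20 mm beyond the station. Leave alone.
- bangle: Bystander: a brass bangle 68 mm across, 12 mm high, lying between the robot and the station. Leave alone.
- polish: Bystander: a jar 56 mm across and 70 mm tall, far right of the station. Leave alone.
Not all that is in view belongs to the job. Of the things that look like the part that bears caster_center, take the one that is nearest to the robot's base at the start. There is more than one size of the part that bears seat; the job needs the smallest.

How it is judged:
By the outcome, as a careful person would: the job done as asked, in the order asked, and still so for the second after the job is handed in, while the arm keeps its last pose, push and grip.
It also fails if it takes over 48 s, if anything falls off the work surface, if the arm or the gripper's body presses on something with over 40 N, if the wrist force passes 120 N, or if a joint passes its speed limit or range.

### The arm

A 7-joint arm with a two-finger parallel gripper is mounted at the origin on the work surface. World frame = base frame: x ahead of the robot, y to its left, z up, the work surface at z = 0. Lengths are in m, angles in rad, forces in N, time in s.
With the tool pointing down it reaches from about 0.4 to 0.85 m from the base axis. Payload 10.4 kg.
Tool frame: the origin (TCP) lies between the finger pads; the fingertips stand ahead of it and the grasp point (between the pads) lies 5 mm behind it (manip.tip_extent is the z of the fingertips in the tool frame, in m); z points along the fingers, y is the line along which they close (so a half turn about z gives the same grasp; the last joint's range is limited). The gripper opens to 85 mm and grips with 20 to 120 N. Pads are 22 mm wide; open, the fingers measure 114 mm over their backs; the gripper's body (76 mm by 85 mm) begins 54 mm behind the grasp point. The pads swing forward as they close: fully open they stand 13 mm farther back than shut.
Start: joints at [1.276, 0.332, -0.065, 1.46, 0.022, 1.35, -0.088], TCP at [0.168, -0.602, 0.245] pointing down, gripper open.
Joint ranges: [-2.6, 2.6], [-0.5, 2.12], [-1.47, 1.34], [0.16, 2.42], [-1.27, 4.41], [0.06, 2.06], [-2.6, 2.6]. Speed limits (rad/s): [2.22, 2.22, 2.79, 2.79, 3.14, 3.14, 3.14].

### API

Orientations are given as a unit quaternion [x, y, z, w].
In Python, from workcell import status, viewer, manip gives the robot as it stands.
- The arm moves only by the tool play_rows, never from a script. Its argument "plan" is one flat list of numbers, 7 for each row, row after row: the turn, a rotation vector about the tool's x, y, z in degrees, then the shift along the tool's x, y, z in m, then the opening, from 0 (shut) to 1 (fully open). In form: [ax, ay, az, dx, dy, dz, grip, ax, ay, az, dx, dy, dz, grip, ...]. A call has 1 to 20 rows; each row is the pose to reach, as a shift and turn from the pose commanded when the call began, along the tool's axes at that moment; what a row does not reach only later rows make up. A row lasts 1/8 s, in which the tool goes at most 62.5 mm and 10.7 degrees, less where a joint would pass 70% of its speed; a pose out of reach is approached as far as the arm can. A call with a gripper value outside its range is refused whole. The fingers move at their own pace and stop on an object; "squeeze" is the grip in N (left out, the last holds). Time passes only in rows, so rows that repeat a pose let the fingers close. It gives the time, the measured TCP pose, the force, the opening and the grip force at its end, in the units of the state.
- status.get_obs(): the state, without advancing time (a new reading comes with each control period).
- viewer.camera(name): name is "scene" or "top"; returns the picture (384x512x3 uint8, red, green, blue); there is no depth.
- viewer.camera_model(name): a dict with "fx", "fy", "cx", "cy" (pixels), "R" (3x3) and "t" (3): a world point X has camera coordinates R X + t. Camera axes: x right, y down, z forward; pixel columns grow to the right and rows downward; lengths in m; the calibration is good to about 2 mm. A picture is of the moment at which its call begins. camera_model takes no time and is no camera call.
- manip.hand_in(): hands the job in; it is judged then, once.
The state is a dict: "clock": time; "joint_pos": joint angles; "joint_velocities": joint speeds; "tau": joint torques, N m; "position": TCP position; "ee_rot": TCP orientation; "ft_force": force on the tool from outside, world axes, zero at the start; "torque": the same for the moment, N m; "grip_width": opening from 0.0 (shut) to 1.0 (fully open); "grasp_force": force on a finger pad.
Only numpy, scipy, OpenCV 4.12 (cv2) and the standard library are available. Lean on these libraries where they do the work, as an engineer would, in place of code of your own. Each camera call takes 0.05 s, during which the arm holds its last target. There are 200 camera calls.

## Working session

There is one attempt and no reset: what is moved stays moved. The work goes in short steps, Python scripts to look and compute and a tool call to move; the robot and the scene stay as the last step left them, time stands still between calls to the robot, and variables do not carry over. Pictures are saved under pics/ and viewed, at most 12 in all, crops included, and the job is handed in when it is done.

Besides the shell and the picture viewer there is one more tool, called in YAML: its name, and indented under it one key for each argument. play_rows: Moves the arm, as the interface text tells. Its arguments: {"type":"object","properties":{"plan":{"type":"array","items":{"type":"number"}},"squeeze":{"type":"number"}},"required":["plan"]}

```bash
mkdir -p pics; ls; python3 - <<'E'
from workcell import status, viewer, manip
import cv2
for n in("scene","top"):
    im=viewer.camera(n); cv2.imwrite(f"pics/{n}0.png",cv2.resize(im[:,:,::-1],(768,576),interpolation=cv2.INTER_CUBIC)); cv2.imwrite(f"{n}0.png",im[:,:,::-1])
    m=viewer.camera_model(n); print(n,m)
o=status.get_obs();print(o); print(manip.tip_extent)
E
```

```text
pics
scene {'fx': 379.5998369313223, 'fy': 379.5998369313223, 'cx': 249.41879168143993, 'cy': 191.87909948772548, 'R': array([[-0.65416679,  0.75634846,  0.00167912],
       [ 0.58559199,  0.50788185, -0.63177373],
       [-0.47869388, -0.41230211, -0.77515104]]), 't': array([ 0.25440771, -0.27589043,  1.57670883])}
top {'fx': 486.06986586021253, 'fy': 486.06986586021253, 'cx': 259.11602653816294, 'cy': 192.9717928679261, 'R': array([[ 1.76539470e-02, -9.99843480e-01,  1.16326825e-03],
       [-9.95575675e-01, -1.76859591e-02, -9.22837028e-02],
       [ 9.22898321e-02,  4.71050027e-04, -9.95732075e-01]]), 't': array([0.10644514, 0.5186982 , 1.85714122])}
{'clock': 0.1, 'joint_pos': array([ 1.27638908,  0.33278918, -0.06473822,  1.46086205,  0.02162927,
        1.34987937, -0.08850114]), 'joint_velocities': array([-0.00026267, -0.00107138,  0.00010288, -0.00168714, -0.00053332,
       -0.00032795, -0.00039391]), 'tau': array([ 2.19296955e-03, -6.26753497e+01,  4.98069031e-02, -3.92429674e+01,
        1.65349455e-02,  6.94415619e-03, -9.44895532e-05]), 'position': array([ 0.1677224 , -0.60174943,  0.2446055 ]), 'ee_rot': array([ 9.90775002e-01,  1.35515717e-01, -1.19584147e-04, -6.08937502e-04]), 'ft_force': array([-0.53157248,  0.67051591, -0.06786307]), 'torque': array([-0.02736848, -0.01834008,  0.02784666]), 'grasp_force': 0.0, 'grip_width': 1.0011599939487934}
0.014
```

View pics/scene0.png

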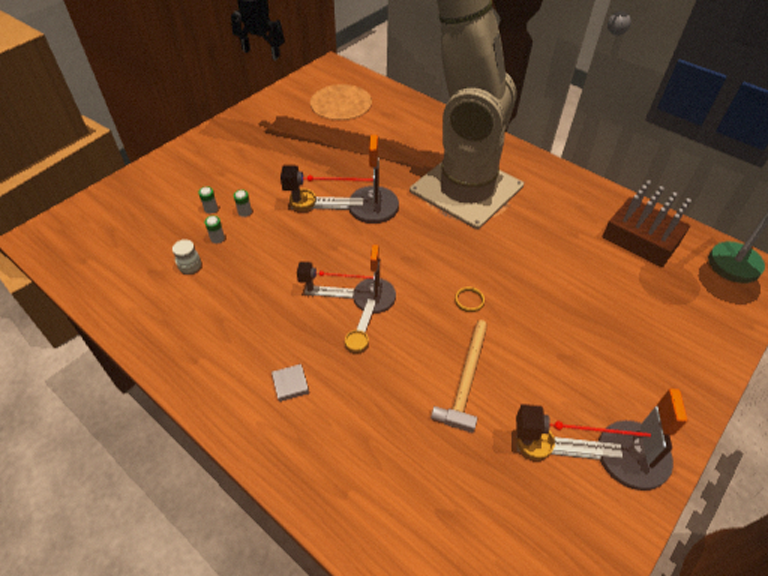

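View pics/top0.png

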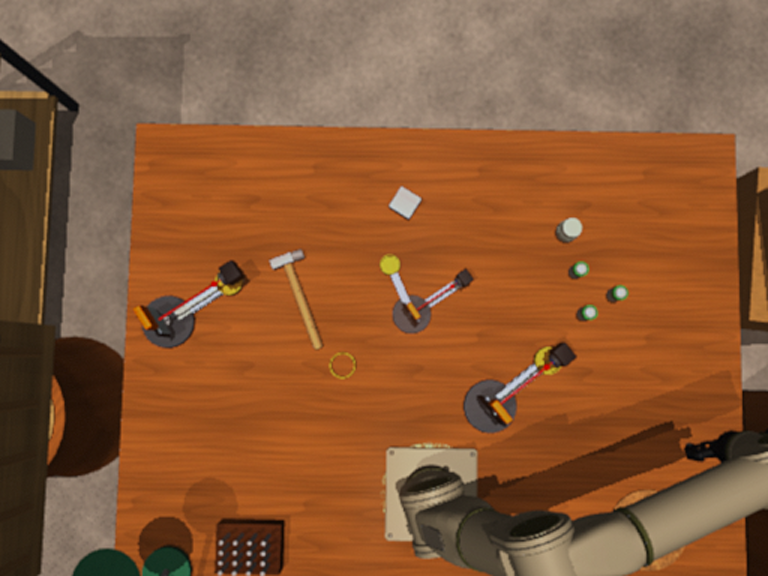

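The scene picture shows three stations and three casters. In the top picture (768 px wide), the smallest seat is at (390,265), with its mirror at about (412,312) and its lens at about (460,280). The casters are at (580,270), (620,293) and (589,312). Next I'll measure these.

```bash
cat > h.py <<'E'
import cv2, numpy as np
from workcell import status, viewer, manip
R={'green':((40,70,40),(85,255,255)),'orange':((6,200,150),(14,255,255)),'yellow':((21,120,90),(34,255,255)),'red':((0,200,120),(4,255,255))}
def cast(n,u,v,z):
    m=viewer.camera_model(n); d=m['R'].T@np.array([(u-m['cx'])/m['fx'],(v-m['cy'])/m['fy'],1]); c=-m['R'].T@m['t']
    return c+d*(z-c[2])/d[2]
def proj(n,X):
    m=viewer.camera_model(n); p=m['R']@np.array(X)+m['t']; return np.array([m['fx']*p[0]/p[2]+m['cx'],m['fy']*p[1]/p[2]+m['cy']])
def tri(u1,u2,n1='scene',n2='top'):
    A=[];b=[]
    for n,(u,v) in((n1,u1),(n2,u2)):
        m=viewer.camera_model(n); d=m['R'].T@np.array([(u-m['cx'])/m['fx'],(v-m['cy'])/m['fy'],1]); d/=np.linalg.norm(d); c=-m['R'].T@m['t']
        P=np.eye(3)-np.outer(d,d); A.append(P); b.append(P@c)
    return np.linalg.lstsq(np.vstack(A),np.hstack(b),rcond=None)
def blobs(bgr,c,amin=8):
    h=cv2.cvtColor(bgr,cv2.COLOR_BGR2HSV); m=cv2.inRange(h,*R[c]); 
    k,l,s,ce=cv2.connectedComponentsWithStats(m,connectivity=8)
    return [(s[i],ce[i],np.argwhere(l==i)[:,::-1]) for i in range(1,k) if s[i][4]>=amin]
E
python3 - <<'E'
from h import *
np.set_printoptions(precision=4,suppress=True)
z={'green':.054,'orange':.135,'yellow':.018,'red':.068}
for n in("scene","top"):
    im=cv2.imread(n+"0.png")
    for c in R:
        for s,ce,_ in blobs(im,c): 
            if s[4]<800: print(n,c,s,ce,cast(n,*ce,z[c])[:2])
for n,(x,y) in(("scene",(180,150)),("top",(240,150))):
    im=cv2.imread(n+"0.png")[y:y+100,x:x+130] if n=="scene" else cv2.imread(n+"0.png")[y:y+75,x:x+98]
    cv2.imwrite(f"pics/{n}c.png",cv2.resize(im,None,fx=6,fy=6,interpolation=cv2.INTER_NEAREST))
E
```

```text
scene green [133 126   9   8  44] [137.3864 130.3636] [ 0.5212 -0.4614]
scene green [156 128   9   8  41] [160.5854 132.5122] [ 0.4703 -0.3839]
scene green [137 145  10   9  48] [141.8125 150.    ] [ 0.5791 -0.363 ]
scene green [474 161  36  25 533] [491.4897 173.1482] [-0.1539  0.6579]
scene orange [335  93  20  19  99] [345.5859 101.0707] [-0.0652  0.0971]
scene orange [334  99  10  14  47] [339.2766 105.3404] [-0.0269  0.0928]
scene orange [353 105   9   8  16] [356.75 108.75] [-0.0528  0.1537]
scene orange [341 113  14   7  28] [347.3571 115.1071] [0.0025 0.1466]
scene orange [510 171   2   8  10] [510.6 174.4] [-0.088   0.7015]
scene orange [505 182   7  10  31] [509.129  186.3226] [-0.0326  0.7144]
scene orange [305 194  16  11 102] [312.5392 199.3627] [0.4153 0.2773]
scene orange [230 200   6   6  19] [232.7368 202.4211] [0.5836 0.1012]
scene orange [248 209   6   7  14] [250.5714 212.2143] [0.576 0.166]
scene orange [190 265  12  10  30] [195.4    268.7667] [0.8131 0.1765]
scene orange [473 267  15   8  24] [478.5   270.625] [0.3247 0.7485]
scene orange [478 273   5   5   9] 
[... 3076 characters left out ...]
2.1892] [-0.1506 -0.505 ]
top orange [464 381   7   2  10] [467.4 381.4] [-0.1458 -0.6284]
top yellow [253 170  14  13 141] [259.6525 175.9574] [0.5839 0.1147]
top yellow [147 190  14   7  59] [153.1017 193.0508] [0.5097 0.527 ]
top yellow [356 231  11  14  77] [360.2208 237.3117] [ 0.3528 -0.2767]
top yellow [230 235   7   7  12] [233.5    237.6667] [0.3428 0.2112]
top yellow [362 244  12   6  33] [367.4242 246.8485] [ 0.3167 -0.3043]
top yellow [221 246   9   6  13] [224.     249.3077] [0.2976 0.2466]
top red [139 188   5   4   9] [141.5556 189.1111] [0.5194 0.5602]
top red [106 204  13   9  18] [111.4444 208.5   ] [0.444  0.6707]
top red [363 243   3   3   9] [364. 244.] [ 0.3278 -0.2804]
```

View pics/topc.png

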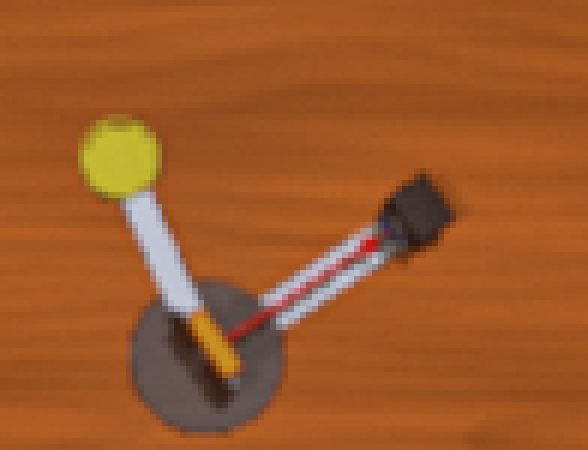

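View pics/scenec.png

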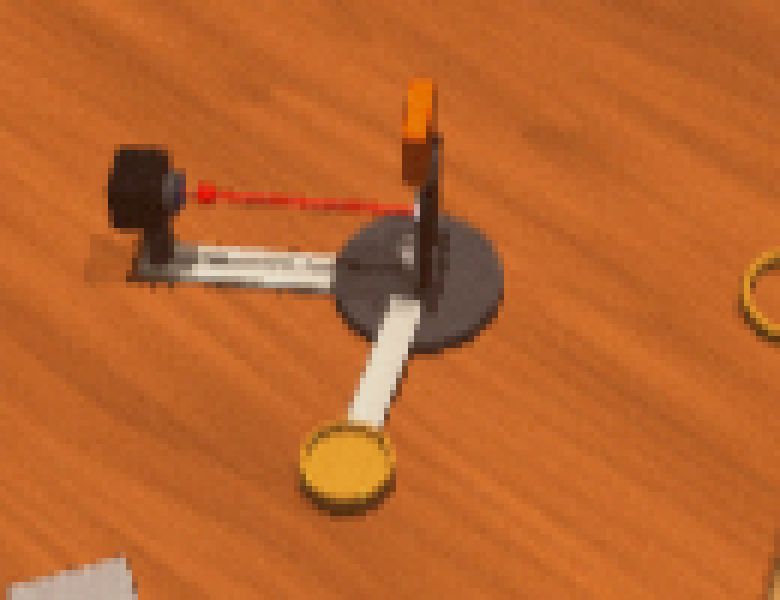

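The crops show the station clearly: seat at top px (260,176), the red ball by the lens at about (302.5,190.5), the handle at about (276,207), and a grey base disk. The target caster is the one at about (0.47,-0.39), which is nearest the base. I'll refine these points now.

```bash
python3 - <<'E'
from h import *
np.set_printoptions(precision=4,suppress=True)
T=cv2.imread("top0.png");S=cv2.imread("scene0.png")
def cen(im,lo,hi,box,pr):
    x,y,w,h=box; hs=cv2.cvtColor(im[y:y+h,x:x+w],cv2.COLOR_BGR2HSV); m=cv2.inRange(hs,lo,hi)
    k,l,s,c=cv2.connectedComponentsWithStats(m); i=1+np.argmax(s[1:,4]); 
    p=np.argwhere(l==i)[:,::-1]+[x,y]; print(pr,s[i],p.mean(0)); return p
# caster
x0,y0,x1,y1=387.5,202.5,397.5,212.5; v=207.5
print('L',cast('top',x0,v,.045)[1]-.018,'R',cast('top',x1,v,.062)[1]+.0175)
print('x up',cast('top',392.5,y0,.055)[0]-.018,'x dn',cast('top',392.5,y1,.05)[0]+.018)
# grow: non-wood pixels of the caster
hs=cv2.cvtColor(T,cv2.COLOR_BGR2HSV)[200:216,382:402]
print(((hs[...,1]<150)|(hs[...,0]>30)).astype(int))
# seat
p=cen(T,(21,120,90),(36,255,255),(245,162,30,30),'seat T'); seat=cast('top',*((p.min(0)+p.max(0))/2),.019);print(seat,cast('top',*p.mean(0),.018))
q=cen(S,(16,120,60),(26,255,255),(225,215,30,25),'seat S'); print(cast('scene',*q.mean(0),.017))
# handle
p=cen(T,(8,190,165),(22,255,255),(268,200,16,16),'handle T'); print(cast('top',*p.mean(0),.15), cv2.minAreaRect(p.astype(np.float32)))
q=cen(S,(3,200,80),(14,255,255),(244,160,12,24),'handle S'); print(cast('scene',*q.mean(0),.135),tri(q.mean(0),p.mean(0))[:2])
# disk
m=((cv2.cvtColor(T,cv2.COLOR_BGR2HSV)[...,1]<70)&(T.max(2)<130)).astype(np.uint8); m[:, :255]=0;m[:,292:]=0;m[:190]=0;m[:230]*=1;m[230:]=0
P=np.argwhere(m)[:,::-1].astype(np.float32); c,r=cv2.minEnclosingCircle(P); print('disk',c,r,cast('top',*c,.008))
# ball
a=cen(S,(0,170,90),(5,255,255),(205,175,50,15),'line S'); b=cen(T,(0,140,90),(6,255,255),(275,180,35,30),'line T')
ba=a[a[:,0]<=a[:,0].min()+3].mean(0); bb=b[b[:,0]>=b[:,0].max()-3].mean(0)
print(ba,bb,cast('scene',*ba,.068),cast('top',*bb,.068),tri(ba,bb)[:2])
E
```

```text
L -0.3933446236942939 R -0.39117228993009695
x up 0.4684972250614614 x dn 0.46675023414621347
[[0 0 0 0 0 0 0 0 0 0 0 0 0 0 0 0 0 0 0 0]
 [0 0 0 0 0 0 0 0 0 0 0 0 0 0 0 0 0 0 0 0]
 [0 0 0 0 0 0 0 0 0 0 0 0 0 0 0 0 0 0 0 0]
 [0 0 0 0 0 0 0 0 0 0 1 1 1 0 0 0 0 0 0 0]
 [0 0 0 0 0 0 0 0 1 1 1 1 1 1 1 0 0 0 0 0]
 [0 0 0 0 0 1 1 1 1 1 1 1 1 1 1 1 0 0 0 0]
 [0 0 0 0 1 1 1 1 1 1 1 1 1 1 1 1 0 0 0 0]
 [0 0 0 1 1 1 1 1 1 1 1 1 1 1 1 1 0 0 0 0]
 [0 0 0 1 1 1 1 1 1 1 1 1 1 1 1 1 1 0 0 0]
 [0 0 0 1 1 1 1 1 1 1 1 1 1 1 1 1 1 0 0 0]
 [0 0 0 1 1 1 1 1 1 1 1 1 1 1 1 1 0 0 0 0]
 [0 0 0 1 1 1 1 1 1 1 1 1 1 1 1 1 0 0 0 0]
 [0 0 0 0 1 1 1 1 1 1 1 1 1 1 0 0 0 0 0 0]
 [0 0 0 0 0 1 1 1 0 0 0 0 0 0 0 0 0 0 0 0]
 [0 0 0 0 0 0 0 0 0 0 0 0 0 0 0 0 0 0 0 0]
 [0 0 0 0 0 0 0 0 0 0 0 0 0 0 0 0 0 0 0 0]]
seat T [  8   8  14  13 141] [259.6525 175.9574]
[0.5836 0.1153 0.019 ] [0.5839 0.1147 0.018 ]
seat S [  5   5  16  14 173] [237.2832 226.6474]
[0.5828 0.1154 0.017 ]
handle T [ 4  2  8 10 35] [275.4286 206.8571]
[0.4559 0.056  0.15  ] ((275.4230651855469, 206.88458251953125), (10.816654205322266, 3.0508511066436768), 56.3099365234375)
handle S [  0   0  12  24 139] [248.6403 169.9928]
[0.4514 0.0504 0.135 ] (array([0.4566, 0.0554, 0.1428]), array([0.]))
disk (274.19549560546875, 208.73684692382812) 12.403800964355469 [0.4577 0.0559 0.008 ]
line S [ 8  6  7  3 12] [215.0833 181.9167]
line T [ 3 19 11  8 20] [282.3  203.15]
[214.1111 181.8889] [286.2 200.6] [ 0.5234 -0.0426  0.068 ] [0.4856 0.0129 0.068 ] (array([ 0.5075, -0.011 ,  0.0761]), array([0.0022]))
```

Measurements agree with the given sizes:
- **Axis:** (0.457, 0.056).
- **Seat:** (0.584, 0.115), 140 mm from the axis, at azimuth 25°.
- **Lens:** azimuth -56°, with the ball 119 mm from the axis.
- **Caster:** (0.468, -0.392).

I'll move above the caster.

play_rows:
  plan: [0,0,10,0.058,-0.02,0.014,1,0,0,20,0.115,-0.04,0.028,1,0,0,30,0.173,-0.061,0.042,1,0,0,40,0.23,-0.081,0.056,1,0,0,40,0.288,-0.101,0.07,1,0,0,40,0.345,-0.1215,0.085,1,0,0,40,0.345,-0.1215,0.085,1,0,0,40,0.345,-0.1215,0.085,1,0,0,40,0.345,-0.1215,0.085,1]

```text
clock: 1.23
position: [0.4662, -0.3939, 0.1606]
ee_rot: [0.977, -0.213, -0.0, 0.0]
ft_force: [-0.6, 0.1, 0.4]
grip_width: 1.001
grasp_force: 0.0
```

```bash
cat >> h.py <<'E'
from scipy.spatial.transform import Rotation as Ro
def rel(x,y,z):
    "shift in current tool axes to a world target; also prints pose"
    o=status.get_obs(); r=Ro.from_quat(o['ee_rot']); M=r.as_matrix()
    print('t',o['clock'],'pos',o['position'].round(4),'tool y az',np.degrees(np.arctan2(M[1,1],M[0,1])).round(2),'z',M[:,2].round(4),'f',o['ft_force'].round(1),'grip',round(o['grip_width'],3),round(o['grasp_force'],1),'j',o['joint_pos'].round(2))
    print('shift',(M.T@(np.array([x,y,z])-o['position'])).round(4))
def snap(n,name,box=None,f=4):
    im=viewer.camera(n)[:,:,::-1].copy(); cv2.imwrite(name+'.png',im)
    if box: x,y,w,h=box; cv2.imwrite(f'pics/{name}.png',cv2.resize(im[y:y+h,x:x+w],None,fx=f,fy=f,interpolation=cv2.INTER_NEAREST))
    return im
E
python3 -c "
from h import *
rel(.468,-.392,.038)"
```

```text
t 1.225 pos [ 0.4662 -0.3939  0.1606] tool y az -114.57 z [-3.e-04 -8.e-04 -1.e+00] f [-0.6  0.1  0.4] grip 1.001 0.0 j [ 0.76  0.36 -0.17  1.6   0.07  1.18 -1.42]
shift [ 0.0008 -0.0026  0.1226]
```

play_rows:
  plan: [0,0,0,0,0,0.05,1,0,0,0,0,0,0.09,1,0,0,0,0,0,0.115,1,0,0,0,0,0,0.122,1,0,0,0,0,0,0.122,1,0,0,0,0,0,0.122,1]

```text
clock: 1.98
position: [0.468, -0.3933, 0.0398]
ee_rot: [0.977, -0.212, 0.001, 0.001]
ft_force: [0.8, 0.7, 0.5]
grip_width: 1.0
grasp_force: 0.0
```

```bash
python3 -c "
from h import *
rel(.468,-.392,.038)
snap('scene','s1',(125,105,75,65),8)"
```

```text
t 1.975 pos [ 0.468  -0.3933  0.0398] tool y az -114.46 z [ 0.0017 -0.0016 -1.    ] f [0.8 0.7 0.5] grip 1.0 0.0 j [ 0.75  0.5  -0.16  1.7   0.1   0.96 -1.44]
shift [-0.0006 -0.0012  0.0018]
```

View pics/s1.png

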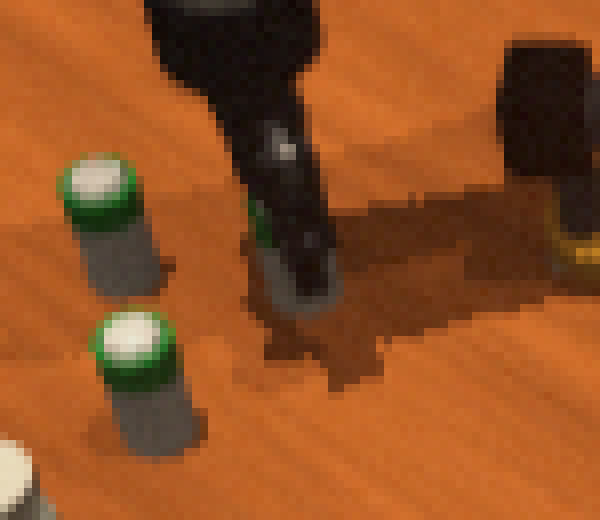

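The crop shows the near finger in front of the target caster at about crop px (300,270), with the caster between the fingers. I'll close and lift.

play_rows:
  plan: [0,0,0,0,0,0,0.6,0,0,0,0,0,0,0.3,0,0,0,0,0,0,0.3,0,0,0,0,0,0,0.2,0,0,0,0,0,0,0.2,0,0,0,0,0,0,0.2,0,0,0,0,0,-0.03,0.2,0,0,0,0,0,-0.08,0.2,0,0,0,0,0,-0.14,0.2,0,0,0,0,0,-0.16,0.2,0,0,0,0,0,-0.16,0.2]
  squeeze: 40

```text
clock: 3.4
position: [0.4679, -0.3927, 0.1993]
ee_rot: [0.977, -0.212, 0.001, 0.001]
ft_force: [0.5, 1.2, -1.9]
grip_width: 0.409
grasp_force: 40.4
```

```bash
python3 - <<'E'
from h import *
rel(.584,.115,.2)
S=snap('scene','s2',(115,60,75,100),6);T=snap('top','t2')
for n,im in(('scene',S),('top',T)):
    for s,c,_ in blobs(im,'green'): print(n,s,c,cast(n,*c,.216))
E
```

```text
t 3.4 pos [ 0.4679 -0.3927  0.1993] tool y az -114.43 z [ 0.0017 -0.0015 -1.    ] f [ 0.5  1.2 -1.9] grip 0.409 40.4 j [ 0.76  0.33 -0.17  1.56  0.06  1.25 -1.42]
shift [-0.1043 -0.5103 -0.0012]
scene [147  94   3   8  10] [147.9  97.6] [ 0.4790821  -0.39767331  0.216     ]
scene [133 126   9   8  43] [137.48837209 130.46511628] [ 0.61290366 -0.28807544  0.216     ]
scene [137 144  10  10  52] [142.05769231 149.82692308] [ 0.66026237 -0.20639501  0.216     ]
scene [474 161  36  25 535] [491.54018692 173.20934579] [0.04791361 0.64829643 0.216     ]
top [382 175  11   9  38] [386.         178.97368421] [ 0.55574283 -0.32553723  0.216     ]
top [400 207   6   3  11] [402.18181818 208.18181818] [ 0.45482355 -0.38094701  0.216     ]
top [ 95 365  32  19 463] [110.72786177 375.27645788] [-0.12411965  0.60248073  0.216     ]
top [ 49 366  44  18 582] [ 70.71134021 376.16323024] [-0.12933109  0.73651368  0.216     ]
```

View pics/s2.png

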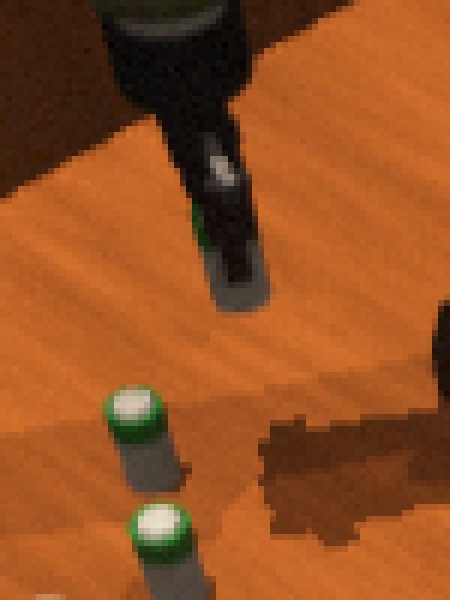

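The crop shows the caster held upright between the fingers, its lower edges at crop x of about 209 to 270. I'll compare that with the tool axis.

```bash
python3 - <<'E'
from h import *
S=cv2.imread('s2.png'); hs=cv2.cvtColor(S,cv2.COLOR_BGR2HSV)
m=(hs[...,1]<110)
for v in range(100,113):
    u=np.flatnonzero(m[v,143:167])+143; print(v,u.min() if len(u) else 0,u.max() if len(u) else 0)
p=np.array([.4679,-.3927,0]); 
for z in(.1595,.17,.18): print(z,proj('scene',p+[0,0,z]))
x=np.array([np.cos(-.427),np.sin(-.427),0])*.01
print('10mm tool x',proj('scene',p+x+[0,0,.17])-proj('scene',p+[0,0,.17]))
# foot front edge
d=np.array([.758,.652,0])*.018; print('front foot',proj('scene',p+d+[0,0,.1595]))
E
```

```text
100 150 157
101 150 157
102 149 157
103 149 158
104 149 158
105 150 158
106 150 158
107 150 159
108 151 159
109 151 159
110 151 158
111 152 156
112 0 0
0.1595 [154.33420488 109.43565509]
0.17 [153.77940748 107.12947134]
0.18 [153.24492314 104.90772498]
10mm tool x [-2.68270292  0.72476497]
front foot [153.53710916 112.59457665]
```

Caster silhouette sits about 2.5 mm off the tool axis, towards tool −x. I'll allow for that and carry it to the seat, turning to the handle-friendly yaw on the way.

play_rows:
  plan: [0,0,-4,-0.005,-0.025,0,0.2,0,0,-9,-0.014,-0.07,0,0.2,0,0,-15,-0.025,-0.12,0,0.2,0,0,-21,-0.035,-0.17,0,0.2,0,0,-27,-0.045,-0.22,0,0.2,0,0,-33,-0.055,-0.27,0,0.2,0,0,-39,-0.065,-0.32,0,0.2,0,0,-45,-0.075,-0.37,0,0.2,0,0,-50,-0.085,-0.42,0,0.2,0,0,-54,-0.094,-0.465,0,0.2,0,0,-54,-0.101,-0.5,0,0.2,0,0,-54,-0.103,-0.512,0,0.2,0,0,-54,-0.103,-0.512,0,0.2,0,0,-54,-0.103,-0.512,0.05,0.2,0,0,-54,-0.103,-0.512,0.1,0.2,0,0,-54,-0.103,-0.512,0.1,0.2,0,0,-54,-0.103,-0.512,0.1,0.2]

```text
clock: 5.62
position: [0.5864, 0.1158, 0.1002]
ee_rot: [0.967, 0.255, 0.001, 0.0]
ft_force: [0.3, 0.2, -1.7]
grip_width: 0.404
grasp_force: 40.8
```

```bash
python3 - <<'E'
from h import *
rel(.586,.1165,.0538)
snap('scene','s3',(195,140,80,100),6)
o=status.get_obs()['position']; f=o[2]-.0398
d=np.array([.758,.652,0])*.018
p=np.array([o[0],o[1],f])
print('foot c',proj('scene',p),'front',proj('scene',p+d),'up30',proj('scene',p+[0,0,.03]))
print('seat c',proj('scene',[.5836,.1153,.014]),'rim c',proj('scene',[.5836,.1153,.02]))
for e in np.eye(3)*.01: print(proj('scene',p+e)-proj('scene',p))
E
```

```text
t 5.625 pos [0.5864 0.1158 0.1002] tool y az -60.48 z [ 1.8e-03  1.0e-04 -1.0e+00] f [ 0.3  0.2 -1.7] grip 0.404 40.8 j [ 0.17  0.45 -0.56  1.68  0.26  1.09 -1.52]
shift [-0.     -0.0009  0.0464]
foot c [236.27628273 219.76551742] front [236.13501118 224.48485485] up30 [236.03294797 214.2056564 ]
seat c [237.12236689 227.28985861] rim c [237.07913179 226.25750552]
[-2.1291152   1.97045842]
[2.35424079 1.70735506]
[-0.08005745 -1.8292015 ]
```

View pics/s3.png

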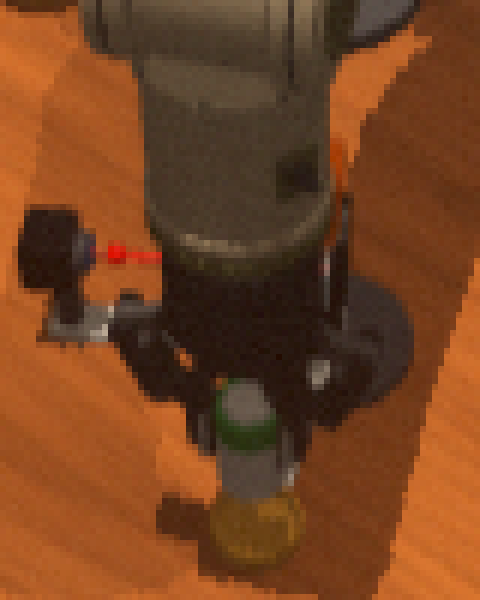

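The caster is centred laterally over the seat: its mid is about 236.7 px (drifting to 237 as it goes down) and the seat's is 237.2. The foot's front edge looks about 1.5 px higher than predicted, so I'll check the depth direction.

```bash
python3 - <<'E'
from h import *
S=cv2.imread('s3.png'); hs=cv2.cvtColor(S,cv2.COLOR_BGR2HSV)
for v in range(200,237): print(v,hs[v,235:239].tolist())
o=status.get_obs()['position']; f=o[2]-.0398; d=np.array([.758,.652,0])*.018
for off in(0,-.003,-.006):
    p=np.array([o[0]+off*.866,o[1]+off*.5,f]); print(off,[round(proj('scene',p+d+[0,0,h])[1],1) for h in(0,.045,.058)],'top',proj('scene',p+[0,0,.07])[1])
s=np.array([.5836,.1153,0]); k=d/.018
print('seat front outer',proj('scene',s+k*.0255+[0,0,.02]),proj('scene',s+k*.0255+[0,0,.0]),proj('scene',s+k*.0225+[0,0,.02]))
E
```

```text
200 [[5, 143, 41], [10, 155, 41], [8, 154, 38], [3, 140, 40]]
201 [[13, 159, 40], [8, 170, 42], [7, 145, 44], [10, 162, 41]]
202 [[18, 161, 38], [11, 177, 39], [7, 164, 42], [10, 145, 44]]
203 [[19, 81, 69], [10, 91, 67], [9, 89, 66], [13, 133, 46]]
204 [[17, 68, 94], [13, 69, 93], [11, 74, 93], [13, 88, 67]]
205 [[13, 68, 101], [14, 78, 104], [14, 70, 102], [13, 75, 88]]
206 [[13, 70, 99], [13, 74, 103], [16, 72, 103], [17, 75, 95]]
207 [[14, 71, 104], [14, 68, 105], [13, 70, 106], [14, 72, 99]]
208 [[13, 72, 106], [14, 63, 106], [13, 70, 106], [16, 68, 108]]
209 [[12, 69, 103], [14, 74, 103], [16, 76, 97], [14, 68, 98]]
210 [[22, 72, 88], [20, 69, 85], [31, 74, 76], [29, 79, 74]]
211 [[40, 116, 66], [35, 112, 64], [41, 132, 62], [38, 132, 56]]
212 [[37, 159, 53], [39, 165, 54], [37, 173, 53], [36, 161, 49]]
213 [[36, 175, 51], [34, 163, 47], [37, 123, 52], [32, 156, 49]]
214 [[38, 177, 49], [36, 170, 48], [38, 143, 50], [34, 146, 49]]
215 [[29, 100, 64], [25, 106, 60], [25, 95, 62], [16, 92, 72]]
216 [[11, 87, 79], [19, 89, 77], [15, 82, 81], [14, 89, 86]]
217 [[12, 91, 84], [13, 8
[... 952 characters left out ...]
 110]]
232 [[16, 201, 118], [17, 206, 130], [16, 201, 118], [16, 198, 121]]
233 [[16, 210, 97], [16, 205, 102], [17, 215, 102], [16, 211, 104]]
234 [[14, 191, 88], [14, 216, 84], [16, 218, 82], [13, 198, 85]]
235 [[11, 209, 83], [13, 207, 85], [13, 208, 87], [12, 188, 88]]
236 [[11, 193, 102], [11, 194, 96], [10, 201, 99], [11, 194, 100]]
0 [np.float64(224.5), np.float64(216.1), np.float64(213.6)] top 206.44163114049664
-0.003 [np.float64(223.7), np.float64(215.3), np.float64(212.8)] top 205.66321599875485
-0.006 [np.float64(222.9), np.float64(214.5), np.float64(212.0)] top 204.88732145627924
seat front outer [236.89436317 232.87038234] [237.04141595 236.24311913] [236.91635388 232.08333422]
```

play_rows:
  plan: [0,0,0,0.0012,0,0.02,0.2,0,0,0,0.0012,0,0.034,0.2,0,0,0,0.0012,0,0.041,0.2,0,0,0,0.0012,0,0.0445,0.2,0,0,0,0.0012,0,0.0455,0.2,0,0,0,0.0012,0,0.0455,0.2]

```text
clock: 6.42
position: [0.5867, 0.117, 0.0531]
ee_rot: [0.967, 0.255, 0.0, 0.0]
ft_force: [-0.4, -0.6, -1.6]
grip_width: 0.407
grasp_force: 40.8
```

```bash
python3 - <<'E'
from h import *
rel(.586,.1165,.0538)
S=snap('scene','s4',(200,180,70,65),8); hs=cv2.cvtColor(S,cv2.COLOR_BGR2HSV)
print(hs[218:240,237].tolist())
o=status.get_obs()['position']; f=o[2]-.0398; d=np.array([.758,.652,0])*.018
print(proj('scene',o-[0,0,.0398]+d))
E
```

```text
t 6.425 pos [0.5867 0.117  0.0531] tool y az -60.43 z [ 5.e-04 -0.e+00 -1.e+00] f [-0.4 -0.6 -1.6] grip 0.407 40.8 j [ 0.15  0.51 -0.54  1.71  0.3   1.01 -1.54]
shift [-0.0009  0.0001 -0.0007]
[[14, 63, 110], [14, 67, 99], [33, 109, 68], [39, 179, 54], [33, 153, 50], [33, 145, 51], [25, 95, 59], [16, 93, 82], [14, 92, 83], [11, 80, 86], [10, 91, 84], [13, 85, 87], [11, 95, 86], [11, 79, 87], [15, 160, 115], [16, 214, 105], [14, 196, 86], [13, 200, 84], [11, 202, 97], [11, 208, 104], [11, 199, 105], [11, 200, 158]]
[236.73376754 232.95162942]
```

View pics/s4.png

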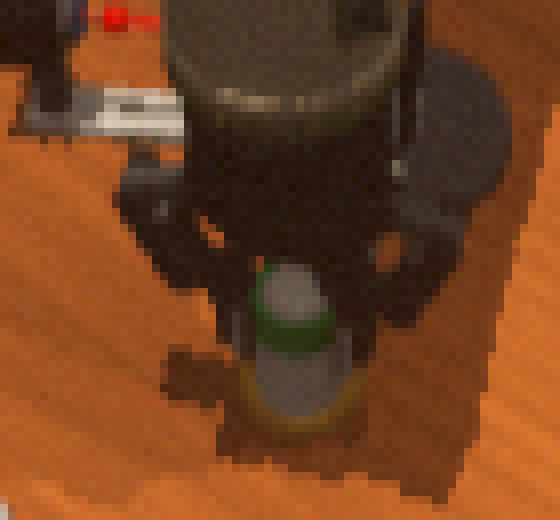

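The caster is laterally centred in the seat: both mid-lines are at crop x of about 303. The foot is at the rim line, with no contact force yet, so I'll lower slowly.

play_rows:
  plan: [0,0,0,0,0,0.001,0.2,0,0,0,0,0,0.002,0.2,0,0,0,0,0,0.002,0.2]

```text
clock: 6.85
position: [0.587, 0.1171, 0.0525]
ee_rot: [0.967, 0.255, 0.001, 0.0]
ft_force: [-6.2, -2.7, 13.3]
grip_width: 0.407
grasp_force: 42.4
```

```bash
python3 - <<'E'
from h import *
rel(.5836,.1153,.0538)
S=snap('scene','s5'); hs=cv2.cvtColor(S,cv2.COLOR_BGR2HSV)
for c in(236,237,238): print([(v,*map(int,hs[v,c])) for v in(211,212,213,219,220,221,223,224,225,226,231,232,233,234)])
d=np.array([.758,.652,0])
for nm,off,z in(('seated',0,.014),('seated+4',.0045,.014),('on front rim',.005,.02),('rim+8',.008,.02)):
    p=np.array([.5836,.1153,z])+d*off
    print(nm,[round(float(proj('scene',p+d*.018+[0,0,h])[1]),2) for h in(0,.045)],'bandtop',round(float(proj('scene',p+d*.017+[0,0,.063])[1]),2),'dome far',round(float(proj('scene',p-d*.006+[0,0,.07])[1]),2))
E
```

```text
t 6.85 pos [0.587  0.1171 0.0525] tool y az -60.43 z [ 1.2e-03 -4.0e-04 -1.0e+00] f [-6.2 -2.7 13.3] grip 0.407 42.4 j [ 0.15  0.51 -0.54  1.71  0.3   1.01 -1.54]
shift [-0.0038 -0.0001 -0.0013]
[(211, 8, 164, 45), (212, 9, 135, 49), (213, 13, 87, 82), (219, 13, 72, 99), (220, 33, 84, 73), (221, 41, 141, 56), (223, 35, 173, 50), (224, 34, 127, 54), (225, 17, 98, 78), (226, 12, 80, 86), (231, 14, 110, 86), (232, 16, 172, 111), (233, 17, 199, 100), (234, 13, 199, 86)]
[(211, 13, 168, 38), (212, 13, 180, 41), (213, 10, 96, 69), (219, 14, 68, 102), (220, 28, 92, 72), (221, 40, 154, 58), (223, 37, 165, 51), (224, 30, 108, 59), (225, 16, 92, 78), (226, 14, 88, 84), (231, 12, 89, 86), (232, 16, 168, 111), (233, 15, 194, 105), (234, 15, 219, 84)]
[(211, 14, 193, 41), (212, 12, 176, 42), (213, 13, 100, 66), (219, 13, 66, 97), (220, 33, 108, 66), (221, 36, 155, 56), (223, 35, 154, 48), (224, 25, 118, 56), (225, 16, 97, 76), (226, 12, 89, 86), (231, 12, 90, 85), (232, 15, 169, 115), (233, 16, 203, 103), (234, 14, 200, 88)]
seated [231.93, 224.05] bandtop 220.51 dome far 213.18
seated+4 [233.11, 225.24] bandtop 221.7 dome far 214.35
on front rim [232.21, 224.29] bandtop 220.73 dome far 213.35
rim+8 [233.0, 225.09] bandtop 221.53 dome far 214.13
```

TCP height fits the foot resting on the seat floor: the contact offset is 38.5 mm, the same as at the grasp. The silhouette rows also fit a centred, seated caster. I'll unload, release and rise.

play_rows:
  plan: [0,0,0,-0.0005,0,-0.0012,0.2,0,0,0,-0.0005,0,-0.0012,0.2,0,0,0,-0.0005,0,-0.0012,0.5,0,0,0,-0.0005,0,-0.0012,0.8,0,0,0,-0.0005,0,-0.0012,1,0,0,0,-0.0005,0,-0.0012,1,0,0,0,-0.0005,0,-0.0012,1,0,0,0,-0.0005,0,-0.02,1,0,0,0,-0.0005,0,-0.07,1,0,0,0,-0.0005,0,-0.12,1,0,0,0,-0.0005,0,-0.17,1,0,0,0,-0.0005,0,-0.17,1]

```text
clock: 8.4
position: [0.588, 0.1177, 0.2267]
ee_rot: [0.967, 0.255, 0.004, 0.0]
ft_force: [0.2, -0.3, -0.8]
grip_width: 1.0
grasp_force: 0.0
```

```bash
python3 - <<'E'
from h import *
rel(.457,.056,.22)
S=snap('scene','s6',(195,150,80,95),6);snap('top','t6')
hs=cv2.cvtColor(S,cv2.COLOR_BGR2HSV)
print([(v,*map(int,hs[v,237])) for v in range(208,238)])
for s,c,_ in blobs(S,'green'): print(s,c)
E
```

```text
t 8.4 pos [0.588  0.1177 0.2267] tool y az -60.41 z [ 0.0085  0.0014 -1.    ] f [ 0.2 -0.3 -0.8] grip 1.0 0.0 j [ 0.2   0.34 -0.59  1.54  0.19  1.31 -1.47]
shift [-0.1444 -0.011   0.0056]
[(208, 12, 198, 210), (209, 12, 198, 205), (210, 12, 209, 200), (211, 16, 194, 155), (212, 30, 111, 99), (213, 22, 66, 119), (214, 12, 69, 130), (215, 10, 72, 113), (216, 14, 73, 112), (217, 12, 72, 113), (218, 13, 67, 110), (219, 15, 74, 104), (220, 29, 106, 70), (221, 36, 148, 62), (222, 32, 153, 55), (223, 33, 168, 53), (224, 23, 113, 68), (225, 14, 85, 84), (226, 12, 91, 90), (227, 11, 95, 89), (228, 11, 91, 90), (229, 15, 92, 91), (230, 13, 83, 95), (231, 14, 118, 95), (232, 16, 173, 122), (233, 16, 208, 109), (234, 13, 189, 93), (235, 13, 198, 89), (236, 12, 203, 157), (237, 11, 202, 186)]
[133 126   9   8  44] [137.38636364 130.36363636]
[137 145  10   9  48] [141.77083333 150.08333333]
[474 161  36  24 531] [491.52730697 173.1393597 ]
[240 213   3   6   8] [241.375 215.5  ]
```

View pics/s6.png

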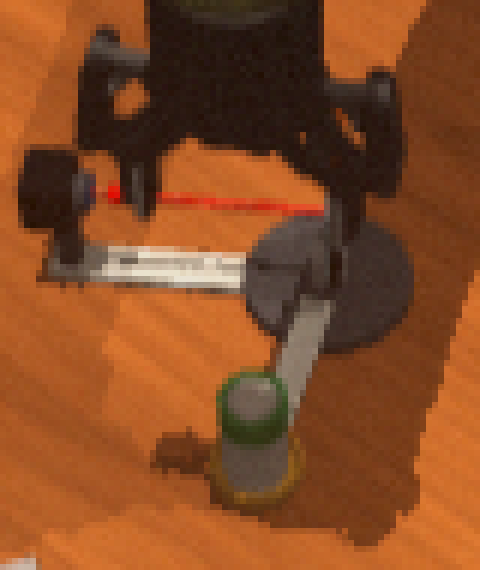

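The caster stands upright and centred in the seat, with both mid-lines at crop x of about 257, and the seat hasn't moved. Next, above the handle.

play_rows:
  plan: [0,0,-2,-0.036,-0.003,0,1,0,0,-4.4,-0.085,-0.0065,0,1,0,0,-4.4,-0.125,-0.0095,0,1,0,0,-4.4,-0.1424,-0.011,0,1,0,0,-4.4,-0.1424,-0.011,0,1,0,0,-4.4,-0.1424,-0.011,0.02,1,0,0,-4.4,-0.1424,-0.011,0.02,1,0,0,-4.4,-0.1424,-0.011,0.02,1]

```text
clock: 9.5
position: [0.4572, 0.0564, 0.201]
ee_rot: [0.956, 0.292, -0.0, -0.0]
ft_force: [-0.8, -0.5, 0.5]
grip_width: 0.999
grasp_force: 0.0
```

```bash
python3 - <<'E'
from h import *
rel(.457,.056,.132)
print(cast('top',302.3,190.3,.068))
T=snap('top','t7'); S=snap('scene','s7',(200,130,80,80),7)
E
```

```text
t 9.5 pos [0.4572 0.0564 0.201 ] tool y az -56.0 z [-4.e-04  5.e-04 -1.e+00] f [-0.8 -0.5  0.5] grip 0.999 0.0 j [ 0.38  0.04 -0.6   1.91  0.02  1.2  -1.21]
shift [-0.0004  0.0003  0.069 ]
[ 0.52569121 -0.0474897   0.068     ]
```

View pics/s7.png

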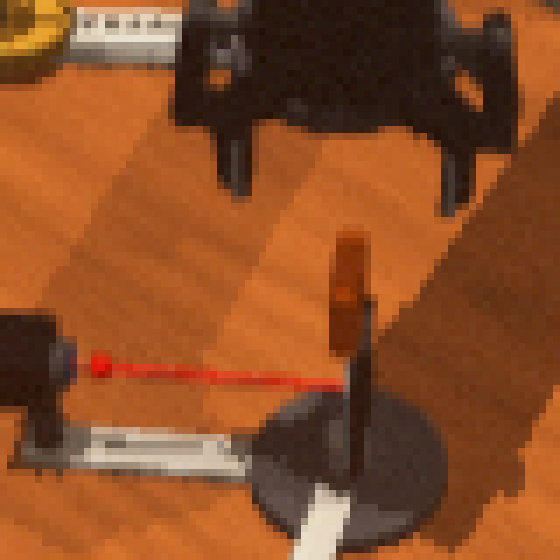

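The fingers straddle the handle: tips at crop x of about 235 and 455 (mid 345), handle at about 348. I'll descend and grip.

play_rows:
  plan: [0,0,0,0,0,0.03,0.7,0,0,0,0,0,0.055,0.6,0,0,0,0,0,0.066,0.5,0,0,0,0,0,0.068,0.4,0,0,0,0,0,0.068,0.3,0,0,0,0,0,0.068,0.2,0,0,0,0,0,0.068,0.1,0,0,0,0,0,0.068,0.05,0,0,0,0,0,0.068,0,0,0,0,0,0,0.068,0,0,0,0,0,0,0.068,0]
  squeeze: 40

```text
clock: 10.98
position: [0.4567, 0.0572, 0.1337]
ee_rot: [0.956, 0.293, 0.0, -0.0]
ft_force: [-4.9, 3.4, 6.1]
grip_width: 0.158
grasp_force: 41.6
```

```bash
python3 - <<'E'
from h import *
rel(.457,.056,.132)
E
```

```text
t 10.975 pos [0.4567 0.0572 0.1337] tool y az -55.97 z [ 2.e-04  8.e-04 -1.e+00] f [-4.9  3.4  6.1] grip 0.158 41.6 j [ 0.36  0.11 -0.61  1.99  0.07  1.06 -1.26]
shift [-0.0004  0.0011  0.0017]
```

The handle is gripped (13.4 mm opening). I'll turn counterclockwise in two stages.

play_rows:
  plan: [0,0,-3,0,-0.0004,0,0,0,0,-7,0,-0.0004,0,0,0,0,-11,0,-0.0004,0,0,0,0,-15,0,-0.0004,0,0,0,0,-18,0,-0.0004,0,0,0,0,-20,0,-0.0004,0,0,0,0,-20,0,-0.0004,0,0]

```text
clock: 11.85
position: [0.4566, 0.0573, 0.1337]
ee_rot: [0.891, 0.454, 0.0, -0.0]
ft_force: [-4.6, 3.2, 7.1]
grip_width: 0.154
grasp_force: 41.6
```

```bash
python3 - <<'E'
from h import *
np.set_printoptions(precision=4,suppress=True)
rel(.457,.056,.132); print(status.get_obs()['torque'])
for n in('scene','top'):
    im=snap(n,n+'8'); h=cv2.cvtColor(im,cv2.COLOR_BGR2HSV)
    m=cv2.inRange(h,(0,190,90),(4,255,255))|cv2.inRange(h,(176,190,90),(180,255,255))
    k,l,s,c=cv2.connectedComponentsWithStats(m)
    for i in range(1,k):
        p=cast(n,*c[i],.068); r=p[:2]-[.457,.056]
        if np.hypot(*r)<.2: print(n,s[i],c[i],p,np.hypot(*r),np.degrees(np.arctan2(r[1],r[0])))
E
```

```text
t 11.85 pos [0.4566 0.0573 0.1337] tool y az -35.95 z [ 0.0004  0.0006 -1.    ] f [-4.6  3.2  7.1] grip 0.154 41.6 j [ 0.38  0.12 -0.63  1.99  0.08  1.06 -0.91]
shift [-0.0008  0.0011  0.0017]
[ 0.6939  0.8724 -0.005 ]
scene [236 185  13   8  24] [242.5417 188.2083] [0.481 0.049 0.068] 0.02498705237042965 -16.312710377054707
scene [232 193   1   1   1] [232. 193.] [0.5194 0.0363 0.068 ] 0.06545665118957972 -17.55848902977528
scene [234 192   1   1   1] [234. 192.] [0.5119 0.0384 0.068 ] 0.0576465666732741 -17.792374918940062
scene [228 195   1   1   1] [228. 195.] [0.5343 0.032  0.068 ] 0.08097866188743938 -17.227635448265012
scene [224 196   3   2   3] [225.     196.6667] [0.546  0.0293 0.068 ] 0.09288477342020188 -16.677560263191673
scene [217 199   3   3   8] [218.125 199.875] [0.5705 0.0215 0.068 ] 0.11861370571085225 -16.893294955297865
scene [221 198   2   1   2] [221.5 198. ] [0.5576 0.0245 0.068 ] 0.10541089010812689 -17.393656992520537
top [283 177   3   3   6] [284.1667 177.8333] [0.5719 0.0217 0.068 ] 0.11995907581988663 -16.62362370792034
top [283 181   1   1   1] [283. 181.] [0.5598 0.0259 0.068 ] 0.10709087301761581 -16.299268951760112
```

The red ball shows the view line at azimuth -16.7°. It must reach 25.0°, so the mirror needs +20.8° more.

play_rows:
  plan: [0,0,-3,0,0,0,0,0,0,-7,0,0,0,0,0,0,-11,0,0,0,0,0,0,-15,0,0,0,0,0,0,-18.5,0,0,0,0,0,0,-20.8,0,0,0,0,0,0,-20.8,0,0,0,0,0,0,-20.8,0,0,0,0]

```text
clock: 12.95
position: [0.4564, 0.0574, 0.1337]
ee_rot: [0.794, 0.608, 0.0, -0.0]
ft_force: [-6.2, 3.9, 7.1]
grip_width: 0.155
grasp_force: 41.7
```

```bash
python3 - <<'E'
from h import *
np.set_printoptions(precision=4,suppress=True)
rel(.457,.056,.132)
for n in('scene','top'):
    im=snap(n,n+'9',(195,150,90,90) if n=='scene' else (230,155,90,75),6); h=cv2.cvtColor(im,cv2.COLOR_BGR2HSV)
    m=cv2.inRange(h,(0,170,70),(5,255,255))|cv2.inRange(h,(176,170,70),(180,255,255))
    k,l,s,c=cv2.connectedComponentsWithStats(m)
    for i in range(1,k):
        p=cast(n,*c[i],.068); r=p[:2]-[.457,.056]
        if .03<np.hypot(*r)<.15: print(n,s[i],c[i],p,np.hypot(*r),np.degrees(np.arctan2(r[1],r[0])))
h=cv2.cvtColor(cv2.imread('top9.png'),cv2.COLOR_BGR2HSV)[166:188,248:272]
print(((h[...,0]>=36)&(h[...,0]<90)).astype(int)+2*(h[...,1]<120)); E=cv2.imread('top9.png')
p=cv2.inRange(cv2.cvtColor(E,cv2.COLOR_BGR2HSV),(30,60,40),(85,255,255)); p[:165]=0;p[190:]=0;p[:,:245]=0;p[:,275:]=0
q=np.argwhere(p)[:,::-1]; print(len(q),q.mean(0) if len(q) else 0, cast('top',*q.mean(0),.07) if len(q) else 0)
E
```

```text
t 12.95 pos [0.4564 0.0574 0.1337] tool y az -15.18 z [-0.0001  0.0007 -1.    ] f [-6.2  3.9  7.1] grip 0.155 41.7 j [ 0.41  0.12 -0.66  1.99  0.08  1.06 -0.55]
shift [-0.0012  0.001   0.0017]
scene [226 183   1   1   1] [226. 183.] [ 0.5005 -0.0086  0.068 ] 0.07794473564457015 -56.03519168721658
scene [239 185  11  27  47] [244.2553 197.9149] [0.5084 0.0807 0.068 ] 0.05699283564891508 25.711203644660706
top [261 179   2   2   3] [261.3333 179.3333] [0.5647 0.1081 0.068 ] 0.11962761998333578 25.823170293095284
[[0 0 0 0 0 0 0 0 0 0 0 0 0 0 0 0 0 0 0 0 0 0 0 0]
 [0 0 0 0 0 0 0 0 0 0 0 0 0 0 0 0 0 0 0 0 0 0 0 0]
 [0 0 0 0 0 0 0 0 0 0 0 0 0 0 0 0 0 0 0 0 0 0 0 0]
 [0 0 0 0 0 0 0 0 0 0 0 1 1 1 0 0 0 0 0 0 0 0 0 0]
 [0 0 0 0 0 0 0 0 0 1 3 3 3 3 1 0 0 0 0 0 0 0 0 0]
 [0 0 0 0 0 0 0 0 1 3 3 2 2 3 3 1 0 0 0 0 0 0 0 0]
 [0 0 0 0 0 0 0 1 3 2 2 2 2 2 2 3 1 0 0 0 0 0 0 0]
 [0 0 0 0 0 0 0 1 3 2 2 2 2 2 2 3 1 0 0 0 0 0 0 0]
 [0 0 0 0 0 0 0 1 3 2 2 2 2 2 2 3 1 0 0 0 0 0 0 0]
 [0 0 0 0 0 0 0 1 3 2 2 2 2 2 2 3 1 0 0 0 0 0 0 0]
 [0 0 0 0 0 0 0 1 3 3 2 2 2 2 3 3 1 0 0 0 0 0 0 0]
 [0 0 0 0 0 0 0 0 1 3 3 3 3 3 3 1 0 0 0 0 0 0 0 0]
 [0 0 0 0 0 0 0 0 1 1 1 3 3 2 0 0 0 0 0 0 0 0 0 0]
 [0 0 0 0 0 0 0 0 0 2 3 1 0 0 0 0 0 0 0 0 0 0 0 0]
 [0 0 0 0 0 0 0 0 0 0 0 0 0 0 0 0 0 0 0 0 0 0 0 0]
 [0 0 0 0 0 0 0 0 0 0 0 0 0 0 0 0 2 0 0 0 0 0 0 0]
 [0 0 0 0 0 0 0 0 0 0 0 0 0 0 0 0 2 2 0 0 0 0 0 0]
 [0 0 0 0 0 0 0 0 0 0 0 0 2 2 2 0 2 2 0 0 0 0 0 0]
 [0 0 0 0 0 0 0 0 0 0 0 0 2 2 2 2 2 2 2 0 0 0 0 0]
 [0 0 0 0 0 0 0 0 0 0 0 0 0 2 2 2 0 2 2 0 0 0 0 0]
 [0 0 0 0 0 0 0 0 0 0 0 0 0 2 2 2 2 2 2 2 0 0 0 0]
 [0 0 0 0 0 0 0 0 0 0 0 0 0 2 2 2 2 2 2 2 0 0 2 2]]
49 [259.1837 173.8776] [0.5851 0.1166 0.07  ]
```

View pics/scene9.png

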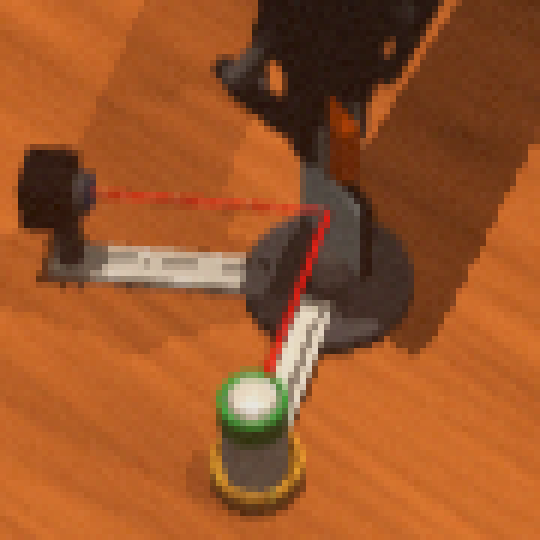

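The reflected red line runs from the mirror to the caster: view azimuth 25.8°, caster about 25.3° (well inside the caster). The seat hasn't moved and the grip is firm, so I'm handing in.

```bash
python3 -c "
from workcell import manip
print(manip.hand_in())"
```

```text
the job is handed in; nothing more can be done
None
```

The caster is upright in the smallest brass seat and released, and the gripper is holding the mirror with the red line on the caster (view line 25.8°, caster about 25.3°); handed in at about 13 s, and the hand-in returned no verdict.

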